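# Find the rattling canister

### The arm

A 7-joint arm with a two-finger parallel gripper is mounted at the origin on a cart in front of the work surface, level with it; the furniture and walls round the work are solid. World frame = base frame: x ahead of the robot, y to its left, z up, the work surface at z = 0. Lengths are in m, angles in rad, forces in N, time in s.
With the tool pointing down it reaches from about 0.4 to 0.85 m from the base axis. Payload 10.4 kg.
Tool frame: the origin (TCP) lies between the finger pads; the fingertips stand r.nose_length ahead of it and the grasp point (between the pads) lies 6 mm ahead of it (r.nose_length is the distance from the TCP to the fingertips, in m); z points along the fingers, x is the direction in which the jaws open and shut, and the axes are right-handed (so a half turn about z gives the same grasp; the last joint's range is limited). The gripper opens to 87 mm and grips with 3 to 60 N. Pads are 19 mm wide; open, the fingers measure 117 mm over their backs; the gripper's body (75 mm by 190 mm) begins 51 mm behind the grasp point.
Start: joints at [1.143, 0.332, -0.065, 1.46, 0.022, 1.35, -0.088], TCP at [0.246, -0.575, 0.215] pointing down, gripper open.
Joint ranges: [-2.6, 2.6], [-0.5, 2.12], [-1.47, 1.34], [0.16, 2.42], [-1.27, 4.41], [0.06, 2.06], [-2.6, 2.6]. Speed limits (rad/s): [2.22, 2.22, 2.79, 2.79, 3.14, 3.14, 3.14].

### API

Orientations are given as a unit quaternion [x, y, z, w].
In Python, from bench import r gives the robot as it stands. The module is installed in compiled form; this text tells all that it offers.
- The arm moves only by the shell command python3 -m creep 'ROWS' [OPENING] [FORCE]. ROWS is JSON, a list of rows, each an object of numbers: "x", "y", "z": the shift along the world's x, y, z in m; "spin": the turn about the world's z in degrees. In form: [{"x": .., "y": .., "z": .., "spin": ..}, ...]. A call has 1 to 12 rows; each row is the pose to reach, as a shift and turn from the pose commanded when the call began; what a row does not reach only later rows make up. A row lasts 1/8 s, in which the tool goes at most 62.5 mm and 10.7 degrees, less where a joint would pass 70% of its speed; a pose out of reach is approached as far as the arm can. A call with a gripper value outside its range is refused whole. OPENING is the finger opening in m, from 0 to 0.087, set as the call begins (- or left out, the last holds). The fingers move at their own pace and stop on an object; FORCE is the grip in N (left out, the last holds). Time passes only in rows, so rows that repeat a pose let the fingers close. It gives the time, the measured TCP pose, the force and the opening at its end, in the units of the state.
- r.read_state(): the state, without advancing time (a new reading comes with each control period).
- r.camera(name): name is "scene" or "top" or "wrist"; returns a dict with "pixels" (384x512x3 uint8, blue, green, red), "z_map" (384x512 float32, m along the optical axis (not along the pixel's ray), 0 where there is no reading), "K" (3x3 intrinsics, pixels), "R" (3x3) and "t" (3): a world point X has camera coordinates R X + t. Camera axes: x right, y down, z forward; pixel columns grow to the right and rows downward; lengths in m; the calibration is good to about 2 mm. A picture is of the moment at which its call begins.
- r.close_job(): hands the job in, once; it reports no verdict.
The state is a dict: "time": time; "joint_positions": joint angles; "joint_vel": joint speeds; "joint_torque": joint torques, N m; "ee_pos": TCP position; "eef_rot": TCP orientation; "ft_force": force on the tool from outside, world axes, zero at the start; "torque": the same for the moment, N m; "width": finger opening in m.
Only numpy, scipy, OpenCV 4.12 (cv2) and the standard library are available. Lean on these libraries where they do the work, as an engineer would, in place of code of your own. Each camera call takes 0.05 s, during which the arm holds its last target. There are 200 camera calls.

### The job

One of the three sealed canisters in the grey rack has a check ball loose inside. Lift them one at a time and shake each gently sideways until you feel the one in which the ball rocks and knocks, then seat that one fully home in the round socket of the red block, pressing no harder than you must; any sound canister you lifted goes back fully home in the rack socket it came from. Keep the canisters upright, do not fling or bang them, and leave the other things on the table alone.

Things in the scene. Friction and masses are not known exactly. Their poses are not given: they have to be found in the camera images.
- canister_a_mid (a point): one of three look-alike sealed canisters: upright aluminium cylinder 60 mm across, 84 mm tall, blue band near the foot, dark ring near the head, small brass plug (15 mm wide, the top 4 mm); 2.5 mm chamfer round the foot; rigid, 0.4 to 0.56 kg whether sound or not. Any one of the three has the loose ball. Grip it in the upper half. The point is its centre, 42 mm above its underside; z is its axis.
- canister_b_mid (a point): a second such canister, same sizes and point. The loose steel ball (36 mm, 0.19 kg) cannot be seen: it runs up to 8 mm to every side in a hollow in the floor; in a sound one it is caged fast. After a short even shake (four 30 mm strokes, 0.3 s each) it rocks on for about 0.6 s at 2 to 4 Hz: at the still hand a moment of about 0.05 N m and a sideways force of 0.2 to 0.5 N.
- canister_c_mid (a point): the third such canister, same sizes and point
- rack: grey rack block fixed to the table, 86 mm (x) by 330 mm (y) by 22 mm high, three round sockets in a row along its y axis, at y = -110, 0 and +110 mm, 65 mm wide and 14 mm deep, so that a canister in it stands 8 mm above the table. Origin at the centre of the underside.
- reject_block: red square block fixed to the table, 100 x 100 x 28 mm, with one round socket in its middle, 63 mm wide and 20 mm deep (floor 8 mm above the table), 3 mm chamfer round the mouth. Origin at the centre of the underside.
- reject_block_hole0 (a point): centre of the mouth of the red block's socket, level with the block's top (28 mm above the table)
- pad_white: white foam polishing pad, 77 mm across, 27 mm high, lying loose; bystander
- torch: dark torch standing on its head, 31 mm across, 109 mm tall, loose; bystander
- marker: felt marker lying at the left, 128 mm long along its y, 16 mm thick; bystander
- screwdriver: red-handled screwdriver lying at the left, 182 mm long along its y, 26 mm thick; bystander
- wax_tin: flat round tin with a red lid, 80 mm across, 34 mm high; bystander
- spare_cap: blue screw cap lying open side up, 45 mm across, 18 mm high; bystander
Things that resemble listed ones, but are neither listed nor needed, are in the scene too. What is shaped like the part that bears canister_a_mid but purple is not meant.

How it is judged:
By the outcome, as a careful person would: the job done as asked, in the order asked, and still so for the second after the job is handed in, with the robot touching nothing.
It also fails if it takes over 69 s, if anything falls off the work surface, if the arm or the gripper's body presses on something with over 40 N, if the wrist force passes 120 N, or if a joint passes its speed limit or range.

## Working session

There is one attempt and no reset: what is moved stays moved. The work goes in short steps, Python scripts to look and compute and a shell command to move; the robot and the scene stay as the last step left them, time stands still between calls to the robot, and variables do not carry over. Pictures are saved under pics/ and viewed, about 8 in all and at most 12, crops included, and the job is handed in when it is done.

```bash
mkdir -p pics; cat > h.py <<'E'
import numpy as np, cv2
from bench import r
def snap(name, fn, crop=None, s=1):
    c=r.camera(name); im=c["pixels"]
    if crop: u0,v0,u1,v1=crop; im=im[v0:v1,u0:u1]
    if s!=1: im=cv2.resize(im,None,fx=s,fy=s,interpolation=cv2.INTER_CUBIC)
    cv2.imwrite("pics/"+fn,im); return c
def cloud(c):
    z=c["z_map"]; v,u=np.indices(z.shape); K=c["K"]
    P=np.stack([(u-K[0,2])/K[0,0]*z,(v-K[1,2])/K[1,1]*z,z],-1)
    W=(P-c["t"])@c["R"]; W[z==0]=np.nan; return W
def st():
    s=r.read_state(); print({k:np.round(s[k],4).tolist() for k in("time","ee_pos","eef_rot","ft_force","torque","width")})
E
python3 - <<'E'
from h import *
st(); print(r.nose_length)
for n in("scene","top"):
    c=snap(n,n+"1.png",None,1.5); np.savez(n+"1.npz",**c); print(n,c["K"].round(1).tolist(),c["R"].round(2).tolist(),c["t"].round(3))
E
```

```text
{'time': 0.0, 'ee_pos': [0.246, -0.5741, 0.214], 'eef_rot': [0.8348, -0.5505, -0.0006, -0.0003], 'ft_force': [0.4301, 0.4614, 0.0597], 'torque': [-0.0498, 0.0152, -0.0134], 'width': 0.0871}
0.025
scene [[482.6, 0.0, 268.3], [0.0, 482.6, 198.3], [0.0, 0.0, 1.0]] [[-0.63, -0.77, 0.01], [-0.6, 0.48, -0.64], [0.5, -0.41, -0.76]] [0.4   0.347 1.113]
top [[490.6, 0.0, 263.6], [0.0, 490.6, 195.4], [0.0, 0.0, 1.0]] [[0.0, -1.0, 0.01], [-1.0, -0.01, -0.05], [0.05, -0.01, -1.0]] [0.031 0.539 1.483]
```

View pics/top1.png

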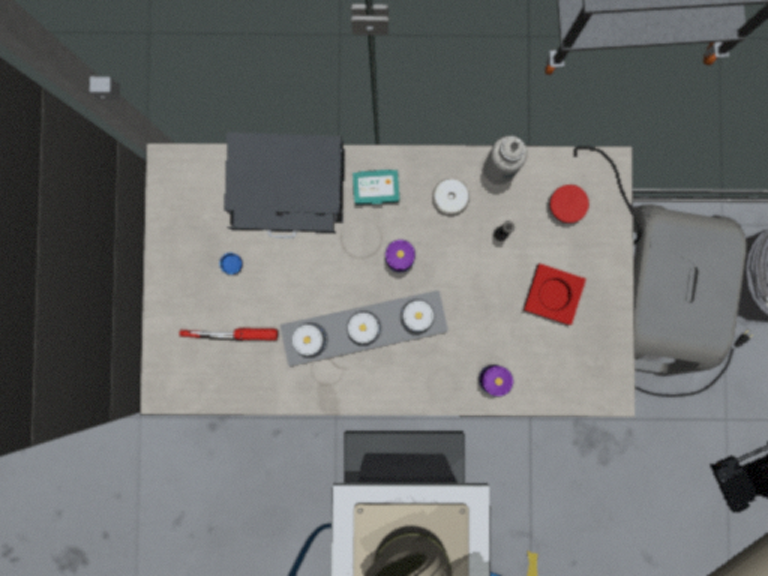

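View pics/scene1.png

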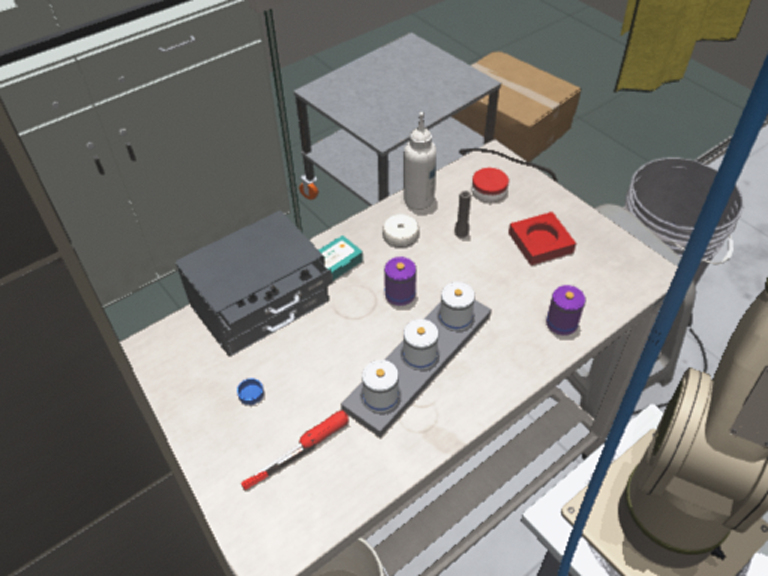

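Top view: three aluminium canisters in the grey rack at (307,340), (362,327) and (418,316). The purple look-alikes at (400,255) and (496,380) are not meant. The red block is at (555,294); the red disc at (569,204) is the wax tin. Now measuring from both views.

```bash
cat > m.py <<'E'
from h import *
D={n:dict(np.load(n+"1.npz")) for n in("scene","top")}
W={n:cloud(D[n]) for n in D}
seeds={"top":[(307,340),(362,327),(418,316)],"scene":[(380,373),(421,331),(458,293)]}
uv={}
for n in D:
    hsv=cv2.cvtColor(D[n]["pixels"],cv2.COLOR_BGR2HSV); br=(cv2.inRange(hsv,(10,90,90),(32,255,255))>0)
    v,u=np.nonzero(br)
    uv[n]=[]
    for s in seeds[n]:
        k=np.hypot(u-s[0]/1.5,v-s[1]/1.5)<7; uv[n].append((u[k].mean(),v[k].mean()))
Pm={n:D[n]["K"]@np.c_[D[n]["R"],D[n]["t"]] for n in D}
X=cv2.triangulatePoints(Pm["top"],Pm["scene"],np.array(uv["top"]).T,np.array(uv["scene"]).T); X=(X[:3]/X[3]).T
print("plugs tri",X.round(4).tolist())
for n in D:
    w=W[n].reshape(-1,3)
    for x in X:
        k=(np.hypot(*(w[:,:2]-x[:2]).T)<.04)&(w[:,2]>.075)&(w[:,2]<.12); q=w[k]
        (cx,cy),rad=cv2.minEnclosingCircle(q[:,:2].astype(np.float32))
        print(n,"can",q[:,:2].mean(0).round(4),(round(cx,4),round(cy,4),round(rad,4)),np.median(q[:,2]).round(4))
    hsv=cv2.cvtColor(D[n]["pixels"],cv2.COLOR_BGR2HSV); rd=((cv2.inRange(hsv,(0,150,60),(8,255,255))|cv2.inRange(hsv,(172,150,60),(180,255,255)))>0).reshape(-1)
    c0=w[rd&(abs(w[:,2]-.028)<.006)&(w[:,1]<-.2)&(w[:,0]<.62)]
    (c,sz,a)=cv2.minAreaRect(c0[:,:2].astype(np.float32)); print(n,"block",np.round(c,4),np.round(sz,4),round(a,1),np.median(c0[:,2]).round(4))
    k=(abs(w[:,2]-.022)<.005)&(np.hypot(*(w[:,:2]-X[1,:2]).T)<.2)
    hs=hsv.reshape(-1,3); g=k&(hs[:,1]<70)&(hs[:,2]<150)
    (c,sz,a)=cv2.minAreaRect(w[g][:,:2].astype(np.float32)); print(n,"rack",np.round(c,4),np.round(sz,4),round(a,1),np.median(w[g][:,2]).round(4))
d=X[2]-X[0]; print("axis deg",np.degrees(np.arctan2(d[1],d[0])),np.hypot(d[0],d[1]))
# obstacles
w=W["top"]
for nm,(a,b) in dict(purp1=(400,255),purp2=(496,380),torch=(503,230),bottle=(512,148),driver=(260,334)).items():
    print(nm,w[int(b/1.5),int(a/1.5)].round(3))
E
python3 m.py
```

```text
plugs tri [[0.4442, 0.2042, 0.0913], [0.468, 0.0972, 0.0926], [0.4922, -0.0106, 0.0912]]
scene can [0.4394 0.2052] (0.4411, 0.2034, 0.0309) 0.0859
scene can [0.4633 0.0986] (0.4664, 0.0965, 0.0313) 0.0858
scene can [ 0.4873 -0.0082] (0.489, -0.0122, 0.0319) 0.0862
scene block [ 0.5371 -0.2903] [0.1009 0.1047] 72.3 0.0288
scene rack [0.5117 0.1079] [0.1832 0.3298] 13.0 0.022
top can [0.4452 0.2048] (0.4451, 0.2055, 0.0301) 0.0859
top can [0.469  0.0983] (0.4695, 0.0984, 0.0302) 0.0862
top can [ 0.4931 -0.0086] (0.4931, -0.0085, 0.0298) 0.0859
top block [ 0.5385 -0.2869] [0.0991 0.0976] 72.1 0.0281
top rack [0.5055 0.1106] [0.162  0.3375] 12.6 0.0223
axis deg -77.40801656062548 0.22009991959271313
purp1 [0.61  0.028 0.081]
purp2 [ 0.37  -0.158  0.087]
torch [ 0.657 -0.17   0.109]
bottle [ 0.796 -0.174  0.194]
driver [0.457 0.306 0.029]
```

```bash
python3 -m creep '[{"x":0.02,"y":0.046,"spin":7},{"x":0.2465,"y":0.5645,"z":-0.035,"spin":79.4},{"x":0.2465,"y":0.5645,"z":-0.035,"spin":79.4},{"x":0.2465,"y":0.5645,"z":-0.035,"spin":79.4},{"x":0.2465,"y":0.5645,"z":-0.035,"spin":79.4},{"x":0.2465,"y":0.5645,"z":-0.035,"spin":79.4},{"x":0.2465,"y":0.5645,"z":-0.035,"spin":79.4},{"x":0.2465,"y":0.5645,"z":-0.035,"spin":79.4},{"x":0.2465,"y":0.5645,"z":-0.035,"spin":79.4},{"x":0.2465,"y":0.5645,"z":-0.035,"spin":79.4},{"x":0.2465,"y":0.5645,"z":-0.035,"spin":79.4},{"x":0.2465,"y":0.5645,"z":-0.035,"spin":79.4}]' 0.087 40
python3 - <<'E'
from h import *
st()
c=snap("wrist","w1.png",None,1.2); np.savez("w1.npz",**c)
w=cloud(c).reshape(-1,3)
for x in ([.444,.2045],[.4683,.0978],[.4927,-.0095]):
    k=(np.hypot(*(w[:,:2]-x).T)<.04)&(w[:,2]>.078)&(w[:,2]<.1)
    if k.sum()>50:
        q=w[k];print(k.sum(),q[:,:2].mean(0).round(4),cv2.minEnclosingCircle(q[:,:2].astype(np.float32)),np.median(q[:,2]))
E
```

```text
{'time': 0.1, 'ee_pos': [0.246, -0.5742, 0.2141], 'eef_rot': [0.8348, -0.5505, -0.0005, -0.0003], 'ft_force': [-0.1007, -0.2542, 0.2002], 'torque': [-0.0155, -0.0233, -0.0385], 'width': 0.0872}invalid input at $[0]: expected keys x, y, z, spin
```

View pics/w1.png

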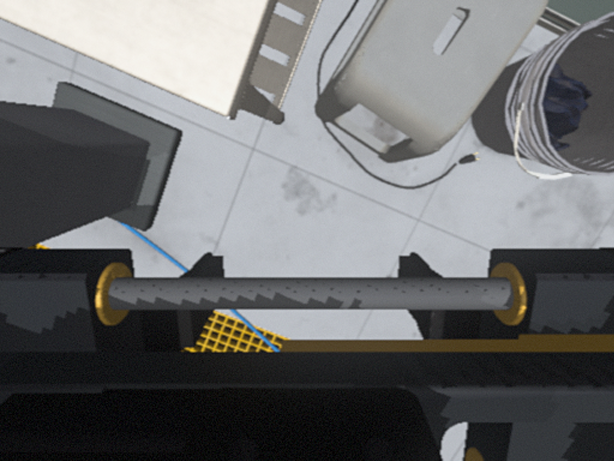

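The call was refused because every row needs all four keys. The picture shows only floor, with the jaws at the start pose.

```bash
python3 -m creep '[{"x":0.02,"y":0.046,"z":0,"spin":7},{"x":0.2465,"y":0.5645,"z":-0.035,"spin":79.4},{"x":0.2465,"y":0.5645,"z":-0.035,"spin":79.4},{"x":0.2465,"y":0.5645,"z":-0.035,"spin":79.4},{"x":0.2465,"y":0.5645,"z":-0.035,"spin":79.4},{"x":0.2465,"y":0.5645,"z":-0.035,"spin":79.4},{"x":0.2465,"y":0.5645,"z":-0.035,"spin":79.4},{"x":0.2465,"y":0.5645,"z":-0.035,"spin":79.4},{"x":0.2465,"y":0.5645,"z":-0.035,"spin":79.4},{"x":0.2465,"y":0.5645,"z":-0.035,"spin":79.4},{"x":0.2465,"y":0.5645,"z":-0.035,"spin":79.4},{"x":0.2465,"y":0.5645,"z":-0.035,"spin":79.4}]' 0.087 40 && 
python3 - <<'E'
from h import *
st()
c=snap("wrist","w2.png",None,1.2); np.savez("w2.npz",**c)
w=cloud(c).reshape(-1,3)
for x in ([.444,.2045],[.4683,.0978],[.4927,-.0095]):
    k=(np.hypot(*(w[:,:2]-x).T)<.04)&(w[:,2]>.078)&(w[:,2]<.1)
    if k.sum()>50:
        q=w[k];print(k.sum(),q[:,:2].mean(0).round(4),cv2.minEnclosingCircle(q[:,:2].astype(np.float32)),np.median(q[:,2]))
E
```

```text
time: 1.65
ee_pos: [0.4924, -0.0101, 0.1795]
eef_rot: [0.994, 0.11, -0.0, -0.0]
ft_force: [-0.8, -0.3, 0.0]
width: 0.0869
{'time': 1.65, 'ee_pos': [0.4924, -0.0101, 0.1795], 'eef_rot': [0.9939, 0.11, -0.0003, -0.0], 'ft_force': [-0.7595, -0.2963, 0.0289], 'torque': [-0.0289, -0.1233, 0.0176], 'width': 0.0869}
4034 [0.4686 0.0972] ((0.4686753749847412, 0.09713900089263916), 0.03024597465991974) 0.08486051552723231
2990 [ 0.4921 -0.0083] ((0.49262672662734985, -0.009837116114795208), 0.030082497745752335) 0.08482429774402542
```

View pics/w2.png

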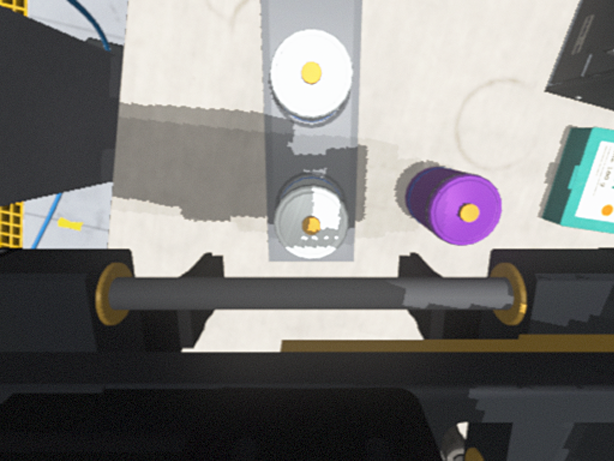

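Wrist view: aluminium canister C is at (312,225), B at (312,72), and the purple decoy at (455,205). C is centred under the tool. Descend and grip.

```bash
python3 -m creep '[{"x":0,"y":0,"z":-0.03,"spin":0},{"x":0,"y":0,"z":-0.07,"spin":0},{"x":0,"y":0,"z":-0.095,"spin":0},{"x":0,"y":0,"z":-0.1035,"spin":0},{"x":0,"y":0,"z":-0.1035,"spin":0}]' 0.087 40 && python3 -m creep '[{"x":0,"y":0,"z":0,"spin":0},{"x":0,"y":0,"z":0,"spin":0},{"x":0,"y":0,"z":0,"spin":0},{"x":0,"y":0,"z":0,"spin":0}]' 0.05 40; python3 -c "from h import *;st()"
```

```text
time: 2.33
ee_pos: [0.4926, -0.0109, 0.0765]
eef_rot: [0.994, 0.109, -0.0, 0.0]
ft_force: [0.1, 0.4, -0.4]
width: 0.0871
time: 2.82
ee_pos: [0.4927, -0.01, 0.0765]
eef_rot: [0.994, 0.11, 0.0, 0.0]
ft_force: [-0.9, -0.0, 2.7]
width: 0.0572
{'time': 2.825, 'ee_pos': [0.4927, -0.01, 0.0765], 'eef_rot': [0.994, 0.1097, 0.0001, 0.0001], 'ft_force': [-0.9385, -0.0227, 2.7251], 'torque': [-0.0869, 0.1901, 0.0234], 'width': 0.0572}
```

```bash
cat > samp.py <<'E'
import sys
from h import *
name,n=sys.argv[1],int(sys.argv[2]); a=np.radians(12.6); d=np.array([np.cos(a),np.sin(a),0]); p=np.array([-np.sin(a),np.cos(a),0])
R=[]
for i in range(n):
    s=r.read_state(); f=np.array(s["ft_force"]);t=np.array(s["torque"]); R.append([s["time"],f@d,f@p,f[2],t@d,t@p,t[2]]); r.camera("wrist")
R=np.array(R); np.save(name+".npy",R); np.set_printoptions(suppress=True,precision=3,linewidth=120); print(R[:,[0,1,2,4,5]]); print("mean",R.mean(0)[1:],"std",R.std(0)[1:])
E
python3 -m creep '[{"x":0,"y":0,"z":0.005,"spin":0},{"x":0,"y":0,"z":0.02,"spin":0},{"x":0,"y":0,"z":0.045,"spin":0},{"x":0,"y":0,"z":0.075,"spin":0},{"x":0,"y":0,"z":0.095,"spin":0},{"x":0,"y":0,"z":0.1,"spin":0},{"x":0,"y":0,"z":0.1,"spin":0},{"x":0,"y":0,"z":0.1,"spin":0},{"x":0,"y":0,"z":0.1,"spin":0},{"x":0,"y":0,"z":0.1,"spin":0}]' && python3 samp.py c0 4 && python3 -m creep '[{"x":0.0146,"y":0.0033,"z":0,"spin":0},{"x":0.0293,"y":0.0065,"z":0,"spin":0},{"x":0.0146,"y":0.0033,"z":0,"spin":0},{"x":0,"y":0,"z":0,"spin":0},{"x":0.0146,"y":0.0033,"z":0,"spin":0},{"x":0.0293,"y":0.0065,"z":0,"spin":0},{"x":0.0146,"y":0.0033,"z":0,"spin":0},{"x":0,"y":0,"z":0,"spin":0}]' && python3 samp.py c1 22
```

```text
time: 4.08
ee_pos: [0.4925, -0.0099, 0.1759]
eef_rot: [0.994, 0.11, -0.0, -0.0]
ft_force: [-0.2, -0.3, -5.4]
width: 0.0571
[[ 4.075 -0.289 -0.224  0.004 -0.111]
 [ 4.125  0.174  0.193 -0.033 -0.096]
 [ 4.175 -0.454  0.013  0.015 -0.145]
 [ 4.225  0.142 -0.161 -0.014 -0.108]]
mean [-0.107 -0.045 -5.205 -0.007 -0.115 -0.015] std [0.272 0.162 0.428 0.018 0.018 0.028]
time: 5.28
ee_pos: [0.492, -0.0098, 0.176]
eef_rot: [0.994, 0.11, -0.0, -0.0]
ft_force: [-0.2, -0.4, -4.5]
width: 0.057
[[ 5.275 -0.308 -0.319 -0.022 -0.056]
 [ 5.325 -0.59   0.344  0.032 -0.002]
 [ 5.375 -0.637  0.679 -0.06  -0.098]
 [ 5.425  0.451 -0.134 -0.077 -0.111]
 [ 5.475 -0.031  0.289  0.022 -0.119]
 [ 5.525  0.204  0.012  0.028 -0.116]
 [ 5.575  0.021 -0.472 -0.027 -0.116]
 [ 5.625  0.348  0.077  0.023 -0.076]
 [ 5.675 -0.475 -0.272 -0.008 -0.081]
 [ 5.725 -0.609  0.502 -0.049 -0.057]
 [ 5.775 -0.001 -0.652 -0.047 -0.142]
 [ 5.825  0.325  0.909 -0.022 -0.116]
 [ 5.875  0.278 -0.489 -0.037 -0.137]
 [ 5.925  0.128 -0.558 -0.031 -0.087]
 [ 5.975 -0.279  0.036 -0.099 -0.109]
 [ 6.025 -0.366 -0.604 -0.033 -0.092]
 [ 6.075  0.648  0.123 -0.018 -0.069]
 [ 6.125 -0.231  0.211  0.018 -0.118]
 [ 6.175 -0.168 -0.27  -0.039 -0.065]
 [ 6.225  0.739 -0.288 -0.026 -0.052]
 [ 6.275  0.837  0.166 -0.048 -0.166]
 [ 6.325  0.36  -0.362  0.001 -0.066]]
mean [ 0.029 -0.049 -4.893 -0.023 -0.093  0.01 ] std [0.431 0.417 0.549 0.034 0.036 0.029]
```

```bash
for k in 2 3; do python3 -m creep '[{"x":0.0122,"y":0.0027,"z":0,"spin":0},{"x":0.0244,"y":0.0055,"z":0,"spin":0},{"x":0.022,"y":0.0049,"z":0,"spin":0},{"x":0.0098,"y":0.0022,"z":0,"spin":0},{"x":0.0024,"y":0.0005,"z":0,"spin":0},{"x":0.0146,"y":0.0033,"z":0,"spin":0},{"x":0.0268,"y":0.006,"z":0,"spin":0},{"x":0.0195,"y":0.0044,"z":0,"spin":0},{"x":0.0073,"y":0.0016,"z":0,"spin":0},{"x":0,"y":0,"z":0,"spin":0}]' >/dev/null && python3 samp.py c$k 15 >/dev/null; done
cat > an.py <<'E'
import sys,numpy as np
np.set_printoptions(suppress=True,precision=3,linewidth=140)
from scipy.optimize import curve_fit
for n in sys.argv[1:]:
    R=np.load(n+".npy")[:15]; t=R[:,0]-R[0,0]
    print(n,"My",(R[:,5]-R[:,5].mean()))
    print("   Fx",(R[:,1]-R[:,1].mean()))
    best=[]
    for col in (5,4,1,2):
        b=(0,)
        for f in np.arange(1.6,4.6,.1):
            for tau in (.3,.6):
                A=np.c_[np.ones_like(t),np.exp(-t/tau)*np.cos(2*np.pi*f*t),np.exp(-t/tau)*np.sin(2*np.pi*f*t)]
                c,*_=np.linalg.lstsq(A,R[:,col],rcond=None); v=1-((R[:,col]-A@c)**2).sum()/((R[:,col]-R[:,col].mean())**2).sum()
                if v>b[0]: b=(v,f,tau,np.hypot(*c[1:]))
        best.append(np.round(b,3))
    print("   fit My,Mx,Fd,Fp (R2,f,tau,amp):",*best)
E
python3 an.py c1 c2 c3; python3 -c "from h import *;st()"
```

```text
c1 My [ 0.039  0.093 -0.003 -0.016 -0.024 -0.021 -0.021  0.019  0.014  0.038 -0.047 -0.021 -0.042  0.008 -0.014]
   Fx [-0.229 -0.512 -0.559  0.529  0.047  0.283  0.099  0.427 -0.397 -0.531  0.078  0.404  0.357  0.206 -0.201]
   fit My,Mx,Fd,Fp (R2,f,tau,amp): [0.656 2.9   0.3   0.082] [0.221 3.6   0.6   0.038] [0.546 2.8   0.6   0.612] [0.209 2.6   0.3   0.707]
c2 My [ 0.013  0.073 -0.012 -0.087 -0.035 -0.034  0.017  0.037  0.006  0.034 -0.041 -0.001 -0.059  0.059  0.03 ]
   Fx [ 0.319 -0.793 -0.032  0.487  0.791 -1.194 -0.221  0.287 -0.126  0.088  0.032 -0.302  0.09   0.549  0.024]
   fit My,Mx,Fd,Fp (R2,f,tau,amp): [0.538 3.    0.6   0.068] [0.319 2.1   0.6   0.037] [0.533 4.5   0.3   1.151] [0.177 3.5   0.3   0.57 ]
c3 My [-0.009  0.074  0.009 -0.074 -0.007 -0.036 -0.034  0.017 -0.031  0.026 -0.016  0.034 -0.02   0.016  0.05 ]
   Fx [ 0.232 -1.331  0.306  0.077 -0.489  0.469  0.391  0.234 -0.124  0.22  -0.491  0.522 -0.362  0.444 -0.097]
   fit My,Mx,Fd,Fp (R2,f,tau,amp): [0.31  4.5   0.3   0.065] [0.292 4.5   0.6   0.03 ] [0.194 2.5   0.3   0.678] [0.219 4.5   0.6   0.523]
{'time': 10.375, 'ee_pos': [0.4927, -0.01, 0.1763], 'eef_rot': [0.994, 0.1097, 0.0, -0.0001], 'ft_force': [-0.3006, 1.0606, -5.5992], 'torque': [0.0318, -0.1063, 0.014], 'width': 0.0569}
```

Suggestive but not conclusive: about 3 Hz in My, near the noise. C goes back so I can compare it with B.

```bash
python3 -m creep '[{"x":0,"y":0,"z":-0.015,"spin":0},{"x":0,"y":0,"z":-0.045,"spin":0},{"x":0,"y":0,"z":-0.07,"spin":0},{"x":0,"y":0,"z":-0.085,"spin":0},{"x":0,"y":0,"z":-0.093,"spin":0},{"x":0,"y":0,"z":-0.097,"spin":0},{"x":0,"y":0,"z":-0.1,"spin":0},{"x":0,"y":0,"z":-0.1,"spin":0}]'; python3 -c "from h import *;st()"
```

```text
time: 11.38
ee_pos: [0.493, -0.01, 0.0767]
eef_rot: [0.994, 0.11, 0.0, 0.0]
ft_force: [-0.3, -0.3, -4.4]
width: 0.0572
{'time': 11.375, 'ee_pos': [0.493, -0.01, 0.0767], 'eef_rot': [0.994, 0.1097, 0.0004, 0.0001], 'ft_force': [-0.3469, -0.2827, -4.392], 'torque': [0.071, -0.1551, -0.0174], 'width': 0.0572}
```

```bash
python3 -m creep '[{"x":0,"y":0,"z":-0.001,"spin":0},{"x":0,"y":0,"z":-0.001,"spin":0}]'
```

```text
time: 11.62
ee_pos: [0.4932, -0.01, 0.0765]
eef_rot: [0.994, 0.11, 0.001, 0.0]
ft_force: [-3.8, -0.3, 7.8]
width: 0.0569
```

```bash
python3 -m creep '[{"x":0,"y":0,"z":0.001,"spin":0},{"x":0,"y":0,"z":0.001,"spin":0},{"x":0,"y":0,"z":0.001,"spin":0},{"x":0,"y":0,"z":0.03,"spin":0},{"x":0,"y":0,"z":0.07,"spin":0},{"x":-0.012,"y":0.0535,"z":0.07,"spin":0},{"x":-0.024,"y":0.1073,"z":0.07,"spin":0},{"x":-0.024,"y":0.1073,"z":0.07,"spin":0}]' 0.087 40 && python3 - <<'E'
from h import *
c=snap("wrist","w3.png",None,1.2); w=cloud(c).reshape(-1,3); st()
for x in ([.4683,.0978],[.444,.2045]):
    k=(np.hypot(*(w[:,:2]-x).T)<.04)&(w[:,2]>.078)&(w[:,2]<.1); q=w[k]; print(k.sum(),np.array(cv2.minEnclosingCircle(q[:,:2].astype(np.float32))[0]).round(4) if k.sum() else 0)
c=r.camera("top"); w=cloud(c).reshape(-1,3)
k=(np.hypot(*(w[:,:2]-[.4927,-.0095]).T)<.04)&(w[:,2]>.075)&(w[:,2]<.1); q=w[k]; print("C top",k.sum(),q.mean(0).round(4),np.median(q[:,2]))
E
```

```text
time: 12.62
ee_pos: [0.4678, 0.1016, 0.1458]
eef_rot: [0.994, 0.113, 0.001, -0.0]
ft_force: [0.9, -0.1, 0.1]
width: 0.087
{'time': 12.675, 'ee_pos': [0.4684, 0.099, 0.1455], 'eef_rot': [0.9938, 0.1116, 0.0003, 0.0], 'ft_force': [0.2441, -0.7983, -0.7221], 'torque': [-0.0752, -0.0883, 0.0196], 'width': 0.0867}
3746 [0.4687 0.0978]
5306 [0.4447 0.2045]
C top 331 [ 0.4932 -0.0086  0.0858] 0.08562987930048074
```

C is back home: its top height and position are unchanged. Next is B.

```bash
python3 -m creep '[{"x":0,"y":0,"z":-0.03,"spin":0},{"x":0,"y":0,"z":-0.06,"spin":0},{"x":0,"y":0,"z":-0.069,"spin":0},{"x":0,"y":0,"z":-0.07,"spin":0}]' && python3 -m creep '[{"x":0,"y":0,"z":0,"spin":0},{"x":0,"y":0,"z":0,"spin":0},{"x":0,"y":0,"z":0,"spin":0},{"x":0,"y":0,"z":0,"spin":0}]' 0.05 40 && python3 -m creep '[{"x":0,"y":0,"z":0.005,"spin":0},{"x":0,"y":0,"z":0.02,"spin":0},{"x":0,"y":0,"z":0.045,"spin":0},{"x":0,"y":0,"z":0.075,"spin":0},{"x":0,"y":0,"z":0.095,"spin":0},{"x":0,"y":0,"z":0.1,"spin":0},{"x":0,"y":0,"z":0.1,"spin":0},{"x":0,"y":0,"z":0.1,"spin":0},{"x":0,"y":0,"z":0.1,"spin":0}]' && 
for k in 2 3; do python3 -m creep '[{"x":0.0122,"y":0.0027,"z":0,"spin":0},{"x":0.0244,"y":0.0055,"z":0,"spin":0},{"x":0.022,"y":0.0049,"z":0,"spin":0},{"x":0.0098,"y":0.0022,"z":0,"spin":0},{"x":0.0024,"y":0.0005,"z":0,"spin":0},{"x":0.0146,"y":0.0033,"z":0,"spin":0},{"x":0.0268,"y":0.006,"z":0,"spin":0},{"x":0.0195,"y":0.0044,"z":0,"spin":0},{"x":0.0073,"y":0.0016,"z":0,"spin":0},{"x":0,"y":0,"z":0,"spin":0}]' >/dev/null && python3 samp.py b$k 15 >/dev/null; done
python3 an.py b2 b3; python3 -c "from h import *;st()"
```

```text
time: 13.22
ee_pos: [0.4688, 0.0967, 0.0753]
eef_rot: [0.994, 0.109, -0.0, -0.0]
ft_force: [0.5, 0.5, 1.0]
width: 0.0868
time: 13.72
ee_pos: [0.4688, 0.0973, 0.0756]
eef_rot: [0.994, 0.11, 0.0, 0.0]
ft_force: [-1.7, -0.2, 2.6]
width: 0.0577
time: 14.85
ee_pos: [0.4682, 0.0973, 0.1746]
eef_rot: [0.994, 0.11, -0.001, -0.0]
ft_force: [-0.5, -0.5, -5.5]
width: 0.0576
b2 My [ 0.007  0.024  0.014 -0.034 -0.032 -0.009  0.008  0.019 -0.     0.033 -0.03   0.055 -0.005 -0.036 -0.014]
   Fx [ 0.725 -0.501 -0.504  0.22  -0.232  0.286  0.208 -0.78  -0.137 -0.056  0.179  0.207  0.102  0.041  0.243]
   fit My,Mx,Fd,Fp (R2,f,tau,amp): [0.316 4.    0.6   0.034] [0.401 4.3   0.3   0.077] [0.503 3.7   0.3   0.802] [0.308 1.9   0.6   0.759]
b3 My [-0.021 -0.014  0.004 -0.031 -0.001  0.013  0.029  0.034 -0.005  0.01  -0.004 -0.014 -0.008 -0.01   0.017]
   Fx [ 0.16   0.786  0.443  0.015 -0.435 -0.091  0.059  0.678 -0.233 -0.627 -0.225 -0.486 -0.374  0.479 -0.149]
   fit My,Mx,Fd,Fp (R2,f,tau,amp): [0.545 2.    0.6   0.03 ] [0.266 4.5   0.3   0.037] [0.597 3.4   0.6   0.758] [0.193 2.3   0.6   0.446]
{'time': 18.85, 'ee_pos': [0.4687, 0.0973, 0.1753], 'eef_rot': [0.994, 0.1097, 0.0, -0.0001], 'ft_force': [0.0837, 0.0039, -4.7942], 'torque': [0.0094, -0.1264, -0.055], 'width': 0.0576}
```

B is quieter: My spread is about 0.02 N m, against 0.04 for C. I'll put B back and test A before deciding.

```bash
python3 -m creep '[{"x":0,"y":0,"z":-0.015,"spin":0},{"x":0,"y":0,"z":-0.045,"spin":0},{"x":0,"y":0,"z":-0.07,"spin":0},{"x":0,"y":0,"z":-0.085,"spin":0},{"x":0,"y":0,"z":-0.093,"spin":0},{"x":0,"y":0,"z":-0.097,"spin":0},{"x":0,"y":0,"z":-0.1,"spin":0},{"x":0,"y":0,"z":-0.1005,"spin":0},{"x":0,"y":0,"z":-0.1005,"spin":0}]'
```

```text
time: 19.98
ee_pos: [0.4692, 0.0975, 0.0756]
eef_rot: [0.994, 0.11, 0.001, 0.0]
ft_force: [-3.1, 0.8, 6.2]
width: 0.0577
```

```bash
python3 -m creep '[{"x":0,"y":0,"z":0.0005,"spin":0},{"x":0,"y":0,"z":0.0005,"spin":0},{"x":0,"y":0,"z":0.0005,"spin":0},{"x":0,"y":0,"z":0.03,"spin":0},{"x":0,"y":0,"z":0.07,"spin":0},{"x":-0.012,"y":0.0535,"z":0.07,"spin":0},{"x":-0.024,"y":0.1073,"z":0.07,"spin":0},{"x":-0.024,"y":0.1073,"z":0.07,"spin":0}]' 0.087 40 && python3 - <<'E'
from h import *
c=snap("wrist","w4.png",None,1.2); w=cloud(c).reshape(-1,3); st()
k=(np.hypot(*(w[:,:2]-[.444,.2045]).T)<.04)&(w[:,2]>.078)&(w[:,2]<.1); q=w[k]; print(k.sum(),np.array(cv2.minEnclosingCircle(q[:,:2].astype(np.float32))[0]).round(4))
c=r.camera("top"); w=cloud(c).reshape(-1,3)
k=(np.hypot(*(w[:,:2]-[.469,.098]).T)<.04)&(w[:,2]>.075)&(w[:,2]<.1); q=w[k]; print("B top",k.sum(),q.mean(0).round(4),np.median(q[:,2]))
E
python3 -m creep '[{"x":0,"y":0,"z":-0.03,"spin":0},{"x":0,"y":0,"z":-0.06,"spin":0},{"x":0,"y":0,"z":-0.069,"spin":0},{"x":0,"y":0,"z":-0.07,"spin":0}]' && python3 -m creep '[{"x":0,"y":0,"z":0,"spin":0},{"x":0,"y":0,"z":0,"spin":0},{"x":0,"y":0,"z":0,"spin":0},{"x":0,"y":0,"z":0,"spin":0}]' 0.05 40 && python3 -m creep '[{"x":0,"y":0,"z":0.005,"spin":0},{"x":0,"y":0,"z":0.02,"spin":0},{"x":0,"y":0,"z":0.045,"spin":0},{"x":0,"y":0,"z":0.075,"spin":0},{"x":0,"y":0,"z":0.095,"spin":0},{"x":0,"y":0,"z":0.1,"spin":0},{"x":0,"y":0,"z":0.1,"spin":0},{"x":0,"y":0,"z":0.1,"spin":0},{"x":0,"y":0,"z":0.1,"spin":0}]' && 
for k in 2 3; do python3 -m creep '[{"x":0.0122,"y":0.0027,"z":0,"spin":0},{"x":0.0244,"y":0.0055,"z":0,"spin":0},{"x":0.022,"y":0.0049,"z":0,"spin":0},{"x":0.0098,"y":0.0022,"z":0,"spin":0},{"x":0.0024,"y":0.0005,"z":0,"spin":0},{"x":0.0146,"y":0.0033,"z":0,"spin":0},{"x":0.0268,"y":0.006,"z":0,"spin":0},{"x":0.0195,"y":0.0044,"z":0,"spin":0},{"x":0.0073,"y":0.0016,"z":0,"spin":0},{"x":0,"y":0,"z":0,"spin":0}]' >/dev/null && python3 samp.py a$k 15 >/dev/null; done
python3 an.py a2 a3; python3 -c "from h import *;st()"
```

```text
time: 20.98
ee_pos: [0.4431, 0.2091, 0.1452]
eef_rot: [0.994, 0.113, 0.0, -0.001]
ft_force: [0.2, -0.8, 0.1]
width: 0.0869
{'time': 21.025, 'ee_pos': [0.444, 0.2064, 0.1449], 'eef_rot': [0.9938, 0.1116, 0.0001, -0.0003], 'ft_force': [0.2627, -1.1621, -0.5461], 'torque': [-0.0584, -0.1084, -0.0197], 'width': 0.087}
3741 [0.4446 0.2053]
B top 334 [0.4697 0.0986 0.0861] 0.08619320412396478
time: 21.58
ee_pos: [0.4449, 0.204, 0.0748]
eef_rot: [0.994, 0.109, -0.0, 0.0]
ft_force: [-0.1, 0.1, 0.4]
width: 0.0866
time: 22.08
ee_pos: [0.4447, 0.2046, 0.0751]
eef_rot: [0.994, 0.11, 0.0, 0.0]
ft_force: [-1.7, -1.5, 3.2]
width: 0.0576
time: 23.2
ee_pos: [0.4443, 0.2045, 0.1741]
eef_rot: [0.994, 0.11, -0.001, -0.0]
ft_force: [0.2, 1.4, -5.5]
width: 0.0573
a2 My [-0.016 -0.02  -0.004 -0.018 -0.044 -0.011 -0.005  0.04   0.022  0.005  0.017  0.052  0.004 -0.046  0.025]
   Fx [-0.274  0.451  0.356  1.025  0.126  0.265 -0.276  0.249 -0.013 -0.338  0.008 -0.886  0.096 -0.435 -0.354]
   fit My,Mx,Fd,Fp (R2,f,tau,amp): [0.371 1.6   0.6   0.04 ] [0.185 3.3   0.6   0.031] [0.47  1.6   0.3   1.112] [0.189 1.6   0.6   0.718]
a3 My [ 0.013 -0.003 -0.01  -0.042 -0.046 -0.029  0.021  0.049 -0.003  0.015  0.034 -0.006  0.027  0.031 -0.05 ]
   Fx [-0.557 -0.194 -0.163  0.064  0.042 -0.11   0.02   0.637  0.044 -1.027 -0.463  0.071  0.577  0.293  0.767]
   fit My,Mx,Fd,Fp (R2,f,tau,amp): [0.455 1.7   0.6   0.051] [0.239 4.5   0.6   0.029] [0.305 2.3   0.6   0.531] [0.673 1.6   0.3   1.065]
{'time': 27.2, 'ee_pos': [0.4447, 0.2047, 0.1748], 'eef_rot': [0.994, 0.1097, 0.0, -0.0001], 'ft_force': [0.1289, -0.2533, -5.387], 'torque': [0.0279, -0.0848, 0.021], 'width': 0.0575}
```

A and C are not yet clearly apart. I'll repeat the first, brisker shake (used as c1) on A for a like-for-like comparison, also logging joint torques.

```bash
sed -i 's/R=\[\]/R=[];J=[]/; s/; r.camera("wrist")/; J.append(s["joint_torque"]); r.camera("wrist")/; s/^R=np.array(R);/R=np.array(R); np.save(name+"_j.npy",np.array(J));/' samp.py
for k in 4 5; do python3 -m creep '[{"x":0.0146,"y":0.0033,"z":0,"spin":0},{"x":0.0293,"y":0.0065,"z":0,"spin":0},{"x":0.0146,"y":0.0033,"z":0,"spin":0},{"x":0,"y":0,"z":0,"spin":0},{"x":0.0146,"y":0.0033,"z":0,"spin":0},{"x":0.0293,"y":0.0065,"z":0,"spin":0},{"x":0.0146,"y":0.0033,"z":0,"spin":0},{"x":0,"y":0,"z":0,"spin":0}]' >/dev/null && python3 samp.py a$k 13 >/dev/null; done
python3 an.py a4 a5; python3 -c "
import numpy as np; np.set_printoptions(suppress=True,precision=2,linewidth=140)
for n in 'a4','a5':
  J=np.load(n+'_j.npy');print((J-J.mean(0))[:,[1,3,5]].T)
M=lambda n:np.load(n+'.npy')[:13,5]
for g in (['c1'],['c2','c3'],['b2','b3'],['a2','a3'],['a4','a5']):
  m=np.mean([M(x)-M(x).mean() for x in g],0);print(g,m,m.std())
"
```

```text
a4 My [ 0.043  0.121 -0.077 -0.08   0.012  0.003 -0.012 -0.016 -0.013  0.033  0.02  -0.018 -0.016]
   Fx [ 0.255 -0.755  0.23   0.456  0.833  0.499  0.144 -0.268 -0.688  0.329 -0.713 -0.123 -0.198]
   fit My,Mx,Fd,Fp (R2,f,tau,amp): [0.768 4.5   0.3   0.12 ] [0.618 4.5   0.3   0.105] [0.369 1.7   0.6   0.691] [0.681 4.    0.3   1.498]
a5 My [-0.008  0.104 -0.019 -0.087 -0.012 -0.01   0.034  0.024 -0.01   0.011 -0.019 -0.017  0.009]
   Fx [-0.114 -0.566  0.04   0.057  0.763  0.077  0.283 -1.334  0.072 -0.13   0.285 -0.725  1.293]
   fit My,Mx,Fd,Fp (R2,f,tau,amp): [0.606 4.1   0.3   0.095] [0.556 4.5   0.3   0.141] [0.228 2.7   0.6   0.598] [0.195 2.7   0.3   0.622]
[[ 3.42  3.72 -0.93 -1.07 -1.   -0.88 -0.75 -0.62 -0.52 -0.43 -0.36 -0.31 -0.28]
 [-0.89 -4.32  0.83  1.14  0.86  0.59  0.41  0.3   0.24  0.22  0.21  0.21  0.22]
 [ 0.15 -1.16  0.1   0.21  0.15  0.11  0.08  0.07  0.06  0.06  0.06  0.06  0.06]]
[[ 3.44  3.72 -0.94 -1.08 -1.   -0.88 -0.75 -0.62 -0.51 -0.43 -0.36 -0.31 -0.28]
 [-0.89 -4.32  0.84  1.14  0.86  0.59  0.4   0.3   0.24  0.21  0.21  0.21  0.22]
 [ 0.15 -1.16  0.1   0.21  0.15  0.11  0.08  0.07  0.06  0.06  0.06  0.06  0.06]]
['c1'] [ 0.04  0.09 -0.   -0.02 -0.02 -0.02 -0.02  0.02  0.01  0.04 -0.05 -0.02 -0.04] 0.03742762375143086
['c2', 'c3'] [ 0.01  0.08  0.   -0.07 -0.01 -0.03 -0.    0.03 -0.01  0.04 -0.02  0.02 -0.03] 0.03672536702707447
['b2', 'b3'] [-0.01  0.    0.01 -0.03 -0.02  0.    0.02  0.02 -0.    0.02 -0.02  0.02 -0.01] 0.01689787022269472
['a2', 'a3'] [-0.   -0.01 -0.01 -0.03 -0.05 -0.02  0.01  0.04  0.01  0.01  0.02  0.02  0.01] 0.023427158819125778
['a4', 'a5'] [ 0.02  0.11 -0.05 -0.08 -0.   -0.    0.01  0.   -0.01  0.02  0.   -0.02 -0.  ] 0.04229871351278058
```

Joint torques are far cleaner, repeating to 0.01 N m, and with A they decay smoothly with no 2–4 Hz rocking. That makes A look sound. I'll put it back and recheck C with the joint torques.

```bash
python3 -c "from h import *;st();print(np.round(r.read_state()['joint_torque'],3))"; python3 -m creep '[{"x":0,"y":0,"z":-0.015,"spin":0},{"x":0,"y":0,"z":-0.045,"spin":0},{"x":0,"y":0,"z":-0.07,"spin":0},{"x":0,"y":0,"z":-0.085,"spin":0},{"x":0,"y":0,"z":-0.093,"spin":0},{"x":0,"y":0,"z":-0.097,"spin":0},{"x":0,"y":0,"z":-0.1,"spin":0},{"x":0,"y":0,"z":-0.1005,"spin":0},{"x":0,"y":0,"z":-0.1005,"spin":0}]'
```

```text
{'time': 30.5, 'ee_pos': [0.4448, 0.2046, 0.1747], 'eef_rot': [0.994, 0.1097, -0.0, -0.0001], 'ft_force': [0.7867, -1.1166, -5.1153], 'torque': [0.0215, -0.1202, -0.0184], 'width': 0.0579}
[-2.0000e-03 -3.5823e+01 -4.7080e+00 -3.9683e+01 -5.9000e-02  7.0000e-03
 -2.0000e-03]
time: 31.62
ee_pos: [0.4451, 0.2049, 0.0751]
eef_rot: [0.994, 0.11, 0.001, -0.0]
ft_force: [-1.7, -1.5, 5.8]
width: 0.0583
```

```bash
python3 -m creep '[{"x":0,"y":0,"z":0.0005,"spin":0},{"x":0,"y":0,"z":0.0005,"spin":0},{"x":0,"y":0,"z":0.0005,"spin":0},{"x":0,"y":0,"z":0.03,"spin":0},{"x":0,"y":0,"z":0.07,"spin":0},{"x":0.012,"y":-0.0535,"z":0.07,"spin":0},{"x":0.024,"y":-0.1073,"z":0.07,"spin":0},{"x":0.036,"y":-0.161,"z":0.07,"spin":0},{"x":0.048,"y":-0.2146,"z":0.07,"spin":0},{"x":0.048,"y":-0.2146,"z":0.07,"spin":0}]' 0.087 40 && python3 - <<'E'
from h import *
c=r.camera("top"); w=cloud(c).reshape(-1,3)
k=(np.hypot(*(w[:,:2]-[.4448,.205]).T)<.04)&(w[:,2]>.075)&(w[:,2]<.1); q=w[k]; print("A top",k.sum(),q.mean(0).round(4),np.median(q[:,2]))
E
python3 -m creep '[{"x":0,"y":0,"z":-0.03,"spin":0},{"x":0,"y":0,"z":-0.06,"spin":0},{"x":0,"y":0,"z":-0.069,"spin":0},{"x":0,"y":0,"z":-0.0695,"spin":0}]' && python3 -m creep '[{"x":0,"y":0,"z":0,"spin":0},{"x":0,"y":0,"z":0,"spin":0},{"x":0,"y":0,"z":0,"spin":0},{"x":0,"y":0,"z":0,"spin":0}]' 0.05 40 && python3 -m creep '[{"x":0,"y":0,"z":0.005,"spin":0},{"x":0,"y":0,"z":0.02,"spin":0},{"x":0,"y":0,"z":0.045,"spin":0},{"x":0,"y":0,"z":0.075,"spin":0},{"x":0,"y":0,"z":0.095,"spin":0},{"x":0,"y":0,"z":0.1,"spin":0},{"x":0,"y":0,"z":0.1,"spin":0},{"x":0,"y":0,"z":0.1,"spin":0},{"x":0,"y":0,"z":0.1,"spin":0}]' && python3 -m creep '[{"x":0.0146,"y":0.0033,"z":0,"spin":0},{"x":0.0293,"y":0.0065,"z":0,"spin":0},{"x":0.0146,"y":0.0033,"z":0,"spin":0},{"x":0,"y":0,"z":0,"spin":0},{"x":0.0146,"y":0.0033,"z":0,"spin":0},{"x":0.0293,"y":0.0065,"z":0,"spin":0},{"x":0.0146,"y":0.0033,"z":0,"spin":0},{"x":0,"y":0,"z":0,"spin":0}]' >/dev/null && python3 samp.py c4 13 >/dev/null; cat > jt.py <<'E'
import numpy as np,sys; np.set_printoptions(suppress=True,precision=3,linewidth=150)
for n in sys.argv[1:]:
  J=np.load(n+'_j.npy');J=J-J[-1];print(n);print(J[:,[0,1,2,3,5,6]].T)
E
python3 jt.py a4 a5 c4; python3 an.py c4
```

```text
time: 32.88
ee_pos: [0.493, -0.0147, 0.1439]
eef_rot: [0.994, 0.106, -0.0, 0.0]
ft_force: [-0.6, -0.2, 0.0]
width: 0.0873
A top 336 [0.4458 0.2054 0.086 ] 0.08597443140632896
time: 33.42
ee_pos: [0.4926, -0.009, 0.0749]
eef_rot: [0.994, 0.11, -0.0, -0.0]
ft_force: [0.7, -0.3, 0.6]
width: 0.087
time: 33.92
ee_pos: [0.493, -0.01, 0.0751]
eef_rot: [0.994, 0.11, 0.0, 0.0]
ft_force: [0.2, 0.8, 2.3]
width: 0.0578
time: 35.05
ee_pos: [0.4922, -0.01, 0.1741]
eef_rot: [0.994, 0.11, -0.001, -0.0]
ft_force: [0.2, 0.5, -5.4]
width: 0.0577
a4
[[-1.271  2.06   0.487 -0.164 -0.179 -0.071 -0.005  0.017  0.023  0.019  0.013  0.004  0.   ]
 [ 3.699  3.998 -0.651 -0.795 -0.72  -0.602 -0.468 -0.344 -0.237 -0.15  -0.083 -0.033  0.   ]
 [ 0.577  2.771  0.136 -0.499 -0.443 -0.268 -0.146 -0.081 -0.043 -0.022 -0.009 -0.005  0.   ]
 [-1.108 -4.54   0.618  0.926  0.645  0.374  0.19   0.081  0.024 -0.001 -0.008 -0.006  0.   ]
 [ 0.087 -1.221  0.044  0.153  0.09   0.046  0.02   0.006  0.001 -0.001 -0.001 -0.     0.   ]
 [-0.351 -0.268  0.274  0.138  0.05   0.014  0.001 -0.003 -0.003 -0.002 -0.002 -0.001  0.   ]]
[... 773 characters left out ...]
48 -0.012 -0.023  0.017  0.044  0.036  0.02   0.006  0.001 -0.003 -0.001  0.   ]
 [-1.177 -4.614  0.514  0.898  0.667  0.402  0.217  0.104  0.041  0.01  -0.001 -0.003  0.   ]
 [ 0.066 -1.392  0.042  0.186  0.118  0.056  0.023  0.008  0.002 -0.    -0.001 -0.     0.   ]
 [-0.501 -0.38   0.408  0.203  0.072  0.019  0.001 -0.005 -0.005 -0.004 -0.002 -0.001  0.   ]]
c4 My [-0.039  0.087  0.005 -0.006 -0.005 -0.06   0.019  0.003 -0.01   0.026  0.025 -0.001 -0.043]
   Fx [ 0.222 -0.546  0.895 -0.079  0.031 -0.192 -0.211  0.016  0.012 -0.337 -0.675  0.177  0.686]
   fit My,Mx,Fd,Fp (R2,f,tau,amp): [0.386 3.    0.3   0.068] [0.184 4.5   0.6   0.029] [0.253 4.4   0.6   0.445] [0.219 2.1   0.3   0.442]
```

Both A and C ring down smoothly. I'll check that joint torque really senses outside load (contact when lowering C), then test B the same way.

```bash
J='from h import *;s=r.read_state();print(np.round(s["joint_torque"],3),np.round(s["ft_force"],1))'; python3 -m creep '[{"x":0,"y":0,"z":-0.03,"spin":0},{"x":0,"y":0,"z":-0.07,"spin":0},{"x":0,"y":0,"z":-0.088,"spin":0},{"x":0,"y":0,"z":-0.096,"spin":0},{"x":0,"y":0,"z":-0.0985,"spin":0},{"x":0,"y":0,"z":-0.0985,"spin":0}]' >/dev/null; python3 -c "$J"; python3 -m creep '[{"x":0,"y":0,"z":-0.0018,"spin":0},{"x":0,"y":0,"z":-0.0021,"spin":0}]'; python3 -c "$J"
```

```text
[-4.6000e-02 -4.3863e+01 -6.4860e+00 -3.5330e+01 -1.2000e-02 -1.5000e-02
 -2.9000e-02] [-0.1  0.3 -5.5]
time: 37.7
ee_pos: [0.4934, -0.0101, 0.0751]
eef_rot: [0.994, 0.11, 0.001, 0.0]
ft_force: [-0.9, -0.8, 5.3]
width: 0.0579
[-2.6600e-01 -4.0838e+01 -6.1950e+00 -3.2522e+01 -6.9000e-02 -6.1000e-01
  5.0000e-03] [-0.9 -0.8  5.3]
```

Joint torque does sense outside load. Now B.

```bash
python3 -m creep '[{"x":0,"y":0,"z":0.0005,"spin":0},{"x":0,"y":0,"z":0.0005,"spin":0},{"x":0,"y":0,"z":0.0005,"spin":0},{"x":0,"y":0,"z":0.03,"spin":0},{"x":0,"y":0,"z":0.07,"spin":0},{"x":-0.012,"y":0.0535,"z":0.07,"spin":0},{"x":-0.024,"y":0.1073,"z":0.07,"spin":0},{"x":-0.024,"y":0.1073,"z":0.04,"spin":0},{"x":-0.024,"y":0.1073,"z":0.008,"spin":0},{"x":-0.024,"y":0.1073,"z":0.0005,"spin":0},{"x":-0.024,"y":0.1073,"z":0.0005,"spin":0}]' 0.087 40 && python3 -m creep '[{"x":0,"y":0,"z":0,"spin":0},{"x":0,"y":0,"z":0,"spin":0},{"x":0,"y":0,"z":0,"spin":0},{"x":0,"y":0,"z":0,"spin":0}]' 0.05 40 && python3 -m creep '[{"x":0,"y":0,"z":0.005,"spin":0},{"x":0,"y":0,"z":0.02,"spin":0},{"x":0,"y":0,"z":0.045,"spin":0},{"x":0,"y":0,"z":0.075,"spin":0},{"x":0,"y":0,"z":0.095,"spin":0},{"x":0,"y":0,"z":0.1,"spin":0},{"x":0,"y":0,"z":0.1,"spin":0},{"x":0,"y":0,"z":0.1,"spin":0}]' && python3 -m creep '[{"x":0.0146,"y":0.0033,"z":0,"spin":0},{"x":0.0293,"y":0.0065,"z":0,"spin":0},{"x":0.0146,"y":0.0033,"z":0,"spin":0},{"x":0,"y":0,"z":0,"spin":0},{"x":0.0146,"y":0.0033,"z":0,"spin":0},{"x":0.0293,"y":0.0065,"z":0,"spin":0},{"x":0.0146,"y":0.0033,"z":0,"spin":0},{"x":0,"y":0,"z":0,"spin":0}]' >/dev/null && python3 samp.py b4 13 >/dev/null; python3 jt.py b4; python3 an.py b4
```

```text
time: 39.08
ee_pos: [0.4687, 0.0974, 0.075]
eef_rot: [0.994, 0.11, -0.0, -0.0]
ft_force: [-0.1, -0.2, 0.3]
width: 0.0867
time: 39.58
ee_pos: [0.4691, 0.0973, 0.075]
eef_rot: [0.994, 0.11, 0.0, 0.0]
ft_force: [0.4, 0.0, 0.7]
width: 0.0576
time: 40.58
ee_pos: [0.4681, 0.0971, 0.1738]
eef_rot: [0.994, 0.11, -0.001, -0.0]
ft_force: [-1.4, 0.5, -5.0]
width: 0.0577
b4
[[-1.609  0.732  0.407  0.09   0.046  0.053  0.067  0.083  0.084  0.065  0.017  0.003  0.   ]
 [ 3.685  3.537 -0.949 -0.941 -0.688 -0.512 -0.393 -0.309 -0.22  -0.15  -0.069 -0.025  0.   ]
 [ 0.234  1.343  0.038 -0.259 -0.228 -0.153 -0.084 -0.02   0.019  0.022 -0.007 -0.007  0.   ]
 [-1.317 -4.872  0.387  0.825  0.803  0.579  0.353  0.069 -0.093 -0.086 -0.003  0.006  0.   ]
 [-0.058 -1.375 -0.035  0.167  0.204  0.127  0.073 -0.037 -0.111 -0.047  0.009  0.006  0.   ]
 [-0.51  -0.384  0.409  0.203  0.072  0.019  0.    -0.005 -0.005 -0.004 -0.002 -0.001  0.   ]]
b4 My [ 0.127  0.101  0.013 -0.016 -0.102 -0.073 -0.053 -0.032  0.061 -0.008 -0.005 -0.025  0.015]
   Fx [-0.359 -0.735 -0.517  0.803 -0.215  0.054  0.637  0.106  0.095  0.205  0.144  0.214 -0.432]
   fit My,Mx,Fd,Fp (R2,f,tau,amp): [0.867 2.3   0.3   0.147] [0.499 4.5   0.3   0.061] [0.382 1.7   0.3   0.651] [0.179 4.5   0.3   0.588]
```

B's j6 and j4 clearly swing at about 2–3 Hz (j6: +0.20 → −0.11 → +0.01), and the FT fit agrees (R² 0.87). B has the loose ball, and A and C are back home. Carry B past the red block for a close wrist look.

```bash
python3 -m creep '[{"x":0.001,"y":-0.005,"z":0.01,"spin":0},{"x":0.004,"y":-0.02,"z":0.025,"spin":0},{"x":0.009,"y":-0.05,"z":0.03,"spin":0},{"x":0.017,"y":-0.09,"z":0.03,"spin":0},{"x":0.025,"y":-0.133,"z":0.03,"spin":0},{"x":0.033,"y":-0.176,"z":0.03,"spin":0},{"x":0.041,"y":-0.219,"z":0.03,"spin":0},{"x":0.049,"y":-0.262,"z":0.03,"spin":0},{"x":0.057,"y":-0.305,"z":0.03,"spin":0},{"x":0.065,"y":-0.348,"z":0.03,"spin":0},{"x":0.073,"y":-0.391,"z":0.03,"spin":0},{"x":0.08,"y":-0.428,"z":0.03,"spin":0}]' && python3 -m creep '[{"x":0.005,"y":-0.025,"z":0,"spin":0},{"x":0.008,"y":-0.04,"z":0,"spin":0},{"x":0.009,"y":-0.045,"z":0,"spin":0},{"x":0.009,"y":-0.045,"z":0,"spin":0},{"x":0.009,"y":-0.045,"z":0,"spin":0}]' && python3 - <<'E'
from h import *
st(); c=snap("wrist","w5.png",None,1.2); np.savez("w5.npz",**c); st()
w=cloud(c).reshape(-1,3); hsv=cv2.cvtColor(c["pixels"],cv2.COLOR_BGR2HSV).reshape(-1,3)
red=((hsv[:,0]<8)|(hsv[:,0]>172))&(hsv[:,1]>140)
k=red&(abs(w[:,2]-.028)<.005)&(np.hypot(*(w[:,:2]-[.538,-.288]).T)<.09)
print(k.sum(),cv2.minAreaRect(w[k][:,:2].astype(np.float32)),np.median(w[k][:,2]))
f=red&(abs(w[:,2]-.008)<.004)&(np.hypot(*(w[:,:2]-[.538,-.288]).T)<.05)
print(f.sum(),cv2.minEnclosingCircle(w[f][:,:2].astype(np.float32)) if f.sum() else 0)
E
```

```text
time: 43.72
ee_pos: [0.5484, -0.3334, 0.2051]
eef_rot: [0.994, 0.109, 0.0, 0.0]
ft_force: [0.8, -0.0, -5.4]
width: 0.0578
time: 44.35
ee_pos: [0.558, -0.3745, 0.205]
eef_rot: [0.994, 0.11, 0.0, -0.0]
ft_force: [-0.3, 0.1, -4.1]
width: 0.058
{'time': 44.35, 'ee_pos': [0.558, -0.3745, 0.205], 'eef_rot': [0.9939, 0.1104, 0.0002, -0.0001], 'ft_force': [-0.2953, 0.0583, -4.1258], 'torque': [0.0219, -0.1766, -0.0198], 'width': 0.058}
{'time': 44.4, 'ee_pos': [0.5579, -0.3746, 0.205], 'eef_rot': [0.9939, 0.1103, 0.0002, -0.0001], 'ft_force': [-0.2781, 1.4067, -5.4774], 'torque': [-0.0188, -0.1079, -0.0096], 'width': 0.0582}
5304 ((0.5390634536743164, -0.28937333822250366), (0.09890972822904587, 0.09893251210451126), 72.14312744140625) 0.02737669213607712
2219 ((0.5388622283935547, -0.28951531648635864), 0.031632497906684875)
```

View pics/w5.png

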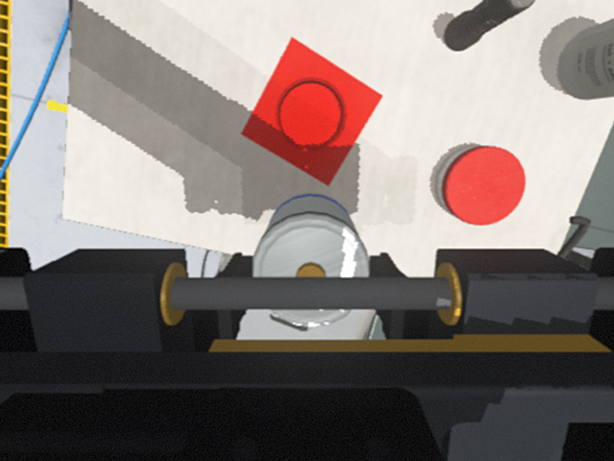

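Wrist view: red block with its socket at (312,113), wax tin at (483,185), and held canister B at (312,265). Socket centre is (0.5389, −0.2895); the block-outline and socket-floor fits agree.

```bash
python3 - <<'E'
from h import *
c=dict(np.load("w5.npz")); w=cloud(c).reshape(-1,3)
k=(np.hypot(*(w[:,:2]-[.558,-.3746]).T)<.04)&(w[:,2]>.19)&(w[:,2]<.225); q=w[k]
print(k.sum(),np.percentile(q[:,2],[5,50,95]).round(4),cv2.minEnclosingCircle(q[abs(q[:,2]-np.median(q[:,2]))<.003][:,:2].astype(np.float32)))
E
python3 -m creep '[{"x":-0.002,"y":0.009,"z":0,"spin":0},{"x":-0.007,"y":0.032,"z":0,"spin":0},{"x":-0.0135,"y":0.06,"z":0,"spin":0},{"x":-0.018,"y":0.079,"z":-0.01,"spin":0},{"x":-0.019,"y":0.085,"z":-0.03,"spin":0},{"x":-0.019,"y":0.085,"z":-0.055,"spin":0},{"x":-0.019,"y":0.085,"z":-0.08,"spin":0},{"x":-0.019,"y":0.085,"z":-0.092,"spin":0},{"x":-0.019,"y":0.085,"z":-0.095,"spin":0},{"x":-0.019,"y":0.085,"z":-0.095,"spin":0},{"x":-0.019,"y":0.085,"z":-0.095,"spin":0}]'
```

```text
5638 [0.2048 0.2145 0.2206] ((0.5560218691825867, -0.3653995394706726), 0.037659719586372375)
time: 45.78
ee_pos: [0.5392, -0.2908, 0.1107]
eef_rot: [0.994, 0.11, 0.001, 0.0]
ft_force: [0.6, 0.7, -5.4]
width: 0.0579
```

```bash
python3 -m creep '[{"x":0,"y":0,"z":-0.006,"spin":0},{"x":0,"y":0,"z":-0.01,"spin":0},{"x":0,"y":0,"z":-0.01,"spin":0},{"x":0,"y":0,"z":-0.01,"spin":0}]'
```

```text
time: 46.28
ee_pos: [0.5387, -0.2907, 0.0997]
eef_rot: [0.994, 0.11, 0.0, -0.0]
ft_force: [1.2, 0.1, -5.8]
width: 0.0576
```

Small correction of y +1.2 mm, then a slow descent into the socket.

```bash
python3 -m creep '[{"x":0.0002,"y":0.0012,"z":0,"spin":0},{"x":0.0002,"y":0.0012,"z":-0.003,"spin":0},{"x":0.0002,"y":0.0012,"z":-0.006,"spin":0},{"x":0.0002,"y":0.0012,"z":-0.008,"spin":0},{"x":0.0002,"y":0.0012,"z":-0.01,"spin":0},{"x":0.0002,"y":0.0012,"z":-0.01,"spin":0}]'
```

```text
time: 47.02
ee_pos: [0.5388, -0.2895, 0.0895]
eef_rot: [0.994, 0.11, -0.0, -0.0]
ft_force: [1.1, 0.0, -4.9]
width: 0.0577
```

```bash
python3 -m creep '[{"x":0,"y":0,"z":-0.003,"spin":0},{"x":0,"y":0,"z":-0.006,"spin":0},{"x":0,"y":0,"z":-0.009,"spin":0},{"x":0,"y":0,"z":-0.0115,"spin":0},{"x":0,"y":0,"z":-0.013,"spin":0},{"x":0,"y":0,"z":-0.013,"spin":0}]'; python3 -m creep '[{"x":0,"y":0,"z":-0.0008,"spin":0},{"x":0,"y":0,"z":-0.0013,"spin":0},{"x":0,"y":0,"z":-0.0013,"spin":0}]'
```

```text
time: 47.78
ee_pos: [0.5388, -0.2895, 0.0765]
eef_rot: [0.994, 0.11, -0.0, -0.0]
ft_force: [0.1, 0.6, -4.0]
width: 0.0576
time: 48.15
ee_pos: [0.5388, -0.2895, 0.0753]
eef_rot: [0.994, 0.11, 0.0, -0.0]
ft_force: [1.2, 0.1, -5.4]
width: 0.0575
```

```bash
python3 -m creep '[{"x":0,"y":0,"z":-0.0005,"spin":0},{"x":0,"y":0,"z":-0.0007,"spin":0},{"x":0,"y":0,"z":-0.0007,"spin":0}]'
```

```text
time: 48.52
ee_pos: [0.539, -0.2896, 0.0751]
eef_rot: [0.994, 0.11, 0.0, 0.0]
ft_force: [-1.2, 0.8, 0.1]
width: 0.0577
```

Floor reached at the expected height with about 5 N. Release, back off and check.

```bash
python3 -m creep '[{"x":0,"y":0,"z":0,"spin":0},{"x":0,"y":0,"z":0,"spin":0},{"x":0,"y":0,"z":0,"spin":0},{"x":0,"y":0,"z":0.02,"spin":0},{"x":0,"y":0,"z":0.06,"spin":0},{"x":0,"y":0,"z":0.11,"spin":0},{"x":0.0,"y":-0.04,"z":0.13,"spin":0},{"x":0.0,"y":-0.095,"z":0.13,"spin":0},{"x":0.0,"y":-0.15,"z":0.13,"spin":0},{"x":0.0,"y":-0.15,"z":0.13,"spin":0},{"x":0.0,"y":-0.15,"z":0.13,"spin":0}]' 0.087 40 && python3 - <<'E'
from h import *
c=snap("wrist","w6.png",None,1.2); t=snap("top","top2.png",(80,80,440,290),2)
for n,d in(("wrist",c),("top",t)):
    w=cloud(d).reshape(-1,3)
    for nm,x in dict(A=[.4448,.205],C=[.4927,-.0095],B=[.539,-.2895]).items():
        k=(np.hypot(*(w[:,:2]-x).T)<.04)&(w[:,2]>.07)&(w[:,2]<.11); q=w[k]
        if k.sum()>50:
            f=np.linalg.lstsq(np.c_[q[:,:2]-q[:,:2].mean(0),np.ones(len(q))],q[:,2],rcond=None)[0]
            print(n,nm,k.sum(),q[:,:2].mean(0).round(4),"z",np.median(q[:,2]).round(4),"tilt",f[:2].round(3))
st()
E
```

```text
time: 49.9
ee_pos: [0.5393, -0.439, 0.2057]
eef_rot: [0.994, 0.11, 0.001, -0.0]
ft_force: [0.3, 0.6, 0.4]
width: 0.0872
wrist B 3365 [ 0.5388 -0.2932] z 0.0848 tilt [0.003 0.051]
top A 342 [0.4457 0.2051] z 0.0856 tilt [0.013 0.032]
top C 331 [ 0.4935 -0.0087] z 0.0861 tilt [ 0.001 -0.008]
top B 345 [ 0.5388 -0.286 ] z 0.0853 tilt [-0.022 -0.054]
{'time': 50.0, 'ee_pos': [0.5397, -0.4381, 0.2058], 'eef_rot': [0.9939, 0.1107, 0.0006, 0.0001], 'ft_force': [0.0724, 0.2252, 0.1997], 'torque': [0.1015, -0.1081, -0.0129], 'width': 0.087}
```

View pics/top2.png

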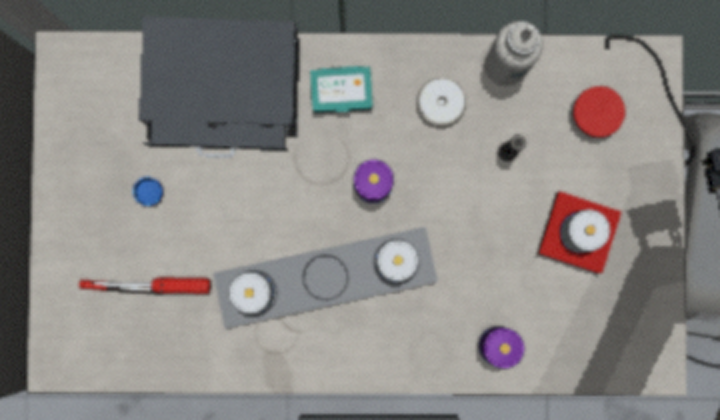

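View pics/w6.png

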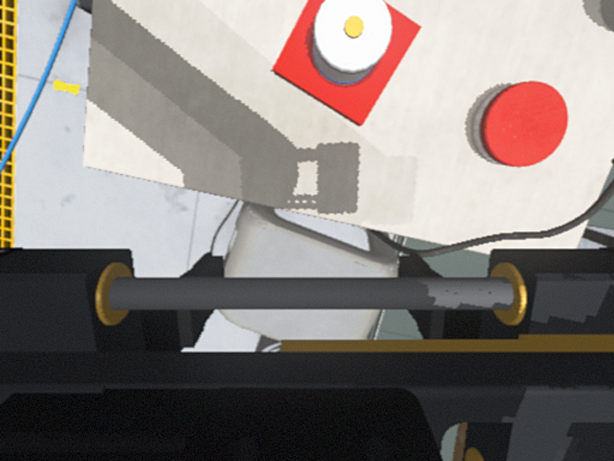

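The top view shows B in the red block at (588,230), and A (250,293) and C (398,260) in the rack. The bystanders have not moved. All three tops are at the same height (0.085–0.086), so all are on their socket floors. Handing in.

```bash
python3 -c "from bench import r; print(r.close_job())"
```

```text
the job is handed in; nothing more can be done
None
```

Canister B, the middle one, has the loose ball. It is now seated in the red block's socket, and A and C are back in their own rack sockets. I handed the job in at about 50 s.

- **Finding the ball:** the first shakes, read from the noisy wrist sensor, did not settle it and at first seemed to point to C. I then compared the much cleaner joint torques. A and C died away smoothly, while B rocked at about 2–3 Hz, and its wrist moment fit agreed (R² 0.87). I lifted B and C twice and A once; each time A or C was lifted it went back in its own socket. B also went back after its first test.
- **Seating B:** it went into the socket with no side force and touched the floor with about 5 N. The tool stopped at the same height as in the rack, whose socket floor is also 8 mm up.
- **Final checks:** in the top camera all three canister tops are at 0.085–0.086 m, and the bystanders look unmoved. The gripper is open and clear.
- **Disagreement:** the tilt estimates for B from the two cameras had opposite signs (about ±0.05). I put that down to side-wall pixels rather than a real tilt. Putting A and C back pressed on the rack floor with about 10–12 N.

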